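# Right the quench pot beside the bench grinder

### The arm

A 6-joint arm with a two-finger parallel gripper is mounted at the origin on the work surface. World frame = base frame: x ahead of the robot, y to its left, z up, the work surface at z = 0. Lengths are in m, angles in rad, forces in N, time in s.
With the tool pointing down it reaches from about 0.4 to 0.825 m from the base axis. Payload 7 kg.
Tool frame: the origin (TCP) lies on the centre line of the jaws, within the pads' length; the fingertips stand arm.tip_reach ahead of it and the grasp point (between the pads) lies 5 mm behind it (arm.tip_reach is the distance from the TCP to the fingertips, in m); z points along the fingers, y is the line along which they close (so a half turn about z gives the same grasp; the last joint's range is limited). The gripper opens to 88 mm and grips with 3 to 60 N. Pads are 19 mm wide; open, the fingers measure 130 mm over their backs; the gripper's body (78 mm by 193 mm) begins 47 mm behind the grasp point.
Start: joints at [-0.858, 0.359, 0.012, 0, -1.224, -0.288], TCP at [0.278, -0.615, 0.241] pointing down, gripper open.
Joint ranges: [-3.07, 3.07], [-1.43, 2.12], [-1.02, 1.25], [-3.03, 1.67], [-3.05, -0], [-3.03, 3.03]. Speed limits (rad/s): [2.39, 2.39, 3.01, 3.14, 3.14, 3.14].

### API

Orientations are given as [roll, pitch, yaw] about the fixed x, y, z axes, in that order (R = Rz(yaw) Ry(pitch) Rx(roll)).
In Python, from station import status, optics, order, arm gives the robot as it stands. The module is installed in compiled form; this text tells all that it offers.
- The arm moves only by the shell command python3 -m jog 'ROWS' [FORCE]. ROWS is JSON, a list of rows, each a list of 3 entries, a list of its own where there are three numbers: the gripper command: -1 is shut, 1 is fully open, values between are in proportion, then the shift along the tool's x, y, z in mm, then the turn about the tool's z in rad. A call has 1 to 20 rows; each row is the pose to reach, as a shift and turn from the pose commanded when the call began, along the tool's axes at that moment; what a row does not reach only later rows make up. A row lasts 1/8 s, in which the tool goes at most 62.5 mm and 10.7 degrees, less where a joint would pass 70% of its speed; a pose out of reach is approached as far as the arm can. A call with a gripper value outside its range is refused whole. The fingers move at their own pace and stop on an object; FORCE is the grip in N (left out, the last holds). Time passes only in rows, so rows that repeat a pose let the fingers close. It gives the time, the measured TCP pose, the force, the opening and the grip force at its end, in the units of the state.
- status.get_state(): the state, without advancing time (a new reading comes with each control period).
- optics.grab_frame(name): name is "side" or "top" or "wrist"; returns a dict with "color" (384x512x3 uint8, red, green, blue), "mtx" (3x3 intrinsics, pixels), "cam_to_world" (4x4, takes a point from camera to world coordinates). Camera axes: x right, y down, z forward; pixel columns grow to the right and rows downward; lengths in m; the calibration is good to about 2 mm. A picture is of the moment at which its call begins. There is no depth.
- order.job_done(): hands the job in; it is judged then, once.
The state is a dict: "t": time; "q": joint angles; "qd": joint speeds; "joint_efforts": joint torques, N m; "eef_pos": TCP position; "ee_rot": TCP orientation; "force": force on the tool from outside, world axes, zero at the start; "moment": the same for the moment, N m; "width": finger opening in m; "gripper_force": force on a finger pad.
Only numpy, scipy, OpenCV 4.12 (cv2) and the standard library are available. Lean on these libraries where they do the work, as an engineer would, in place of code of your own. Each camera call takes 0.05 s, during which the arm holds its last target. There are 200 camera calls.

### The job

The grinder's quench pot was left to dry upside down on the bench. Turn it mouth-up, stand it flat inside the drip tray in front of the grinder, and lay its bail (the wire handle) down on the side away from the grinder. Do not drop or bang the pot or its bail, and leave the other things on the bench where they are.

Things in the scene. Friction and masses are not known exactly. Their poses are not given: they have to be found in the camera images.
- pot: blue enamelled steel quench pot, 62 mm high, 132 mm across the rim, 86 mm across the base, 0.24 to 0.4 kg. Origin at the centre of the underside of its base; z points from base to mouth: down at the start (it stands on its rim, origin 62 mm above the bench), up when mouth-up. Two ears at y = +-73 mm, z = 50 mm (12 mm from the rim) carry the wire bail, which lies on the bench to the pot's -x side at the start
- bail (a joint): angle of the bail about the ear axis (along the pot's y): 0 at the start, square to the pot's wall on its -x side; +1.57 above the mouth, -1.57 over the base. It turns freely, without stops or springs. The bail is 151 mm wide; its grip is 118 mm from the ear axis, the base's edge only 67 mm: it swings right over the base, and a pot hung by it turns over inside it by its own weight until mouth-up
- bail_grip (a point): centre of the turned wooden grip in the middle of the bail: a light wood cylinder, 24 mm diameter, 74 mm long, along the pot's y axis. It spins freely on its wire, so the bail swings in a hand that holds the grip without turning. With the bail lying on the bench the centre is 12 mm above the bench
- tray: fixed shallow aluminium drip tray in front of the grinder, 160 mm (x) by 180 mm (y), floor 4 mm thick, lip 11 mm high and 4 mm thick (inside 152 x 172 mm). Origin at the centre of its underside on the bench; its +x axis points to the grinder, -x away from it
- grinder_front (a point): middle of the front of the fixed green bench grinder with two grey 150 mm wheels, 225 mm high, 290 mm long (y), 220 mm deep, to the left or right of the pot. The point lies midway between the front edges of its two tool rests, 123 mm above the bench; the body stands behind it, away from the robot. Its wheels face the tray
- table: the grey bench, top at z = 0
- vise_handle (a point): handle bar of the fixed blue bench vise on the other side from the grinder, 160 mm high, 270 mm deep; the point is the middle of the bar, 74 mm above the bench; the vise stands behind it, away from the robot
- stone: orange and grey oilstone on a dark wood base, 215 x 75 x 36 mm. Bystander; origin on the bench beneath its middle
- knife: kitchen knife with wooden handle, 300 mm long, lying flat. Bystander; origin on the bench beneath its middle
- spare_wheel: grey grinding wheel lying flat, 150 mm diameter, 20 mm thick, with a 24 mm bore. Bystander; origin on the bench beneath its middle
- dresser: dark steel wheel dresser, 175 mm long, lying between the tray and the grinder. Bystander; origin on the bench beneath its middle
- oil_can: yellow can standing upright, 60 mm diameter, 165 mm high. Bystander; origin on the bench beneath its middle
- pliers: pliers with orange handles, 175 mm long, 12 mm thick. Bystander; origin on the bench beneath its middle
- shears: shears with red handles, 200 mm long, 11 mm thick. Bystander; origin on the bench beneath its middle
Not all that is in view belongs to the job. Of the things that look like the pot, the middle-sized one is meant. There is more than one size of the tray; the job needs the larger.

How it is judged:
By the outcome, as a careful person would: the job done as asked, in the order asked, and still so for the second after the job is handed in, with the robot touching nothing.
It also fails if it takes over 64 s, if anything falls off the work surface, if the arm or the gripper's body presses on something with over 40 N, if the wrist force passes 120 N, or if a joint passes its speed limit or range.

## Working session

There is one attempt and no reset: what is moved stays moved. The work goes in short steps, Python scripts to look and compute and a shell command to move; the robot and the scene stay as the last step left them, time stands still between calls to the robot, and variables do not carry over. Pictures are saved under pics/ and viewed, at most 10 in all, crops included, and the job is handed in when it is done.

```bash
mkdir -p pics; cat > h.py <<'E'
import numpy as np, cv2, json
from station import status, optics, order, arm
def snap(n,f):
    d=optics.grab_frame(n); cv2.imwrite(f'pics/{f}.png',d['color'][:,:,::-1]); np.savez(f'pics/{f}.npz',m=d['mtx'],T=d['cam_to_world']); return d
def ray(f,u,v,z):
    c=np.load(f'pics/{f}.npz'); r=c['T'][:3,:3]@np.linalg.solve(c['m'],[u,v,1.]); o=c['T'][:3,3]; return o+r*(z-o[2])/r[2]
def proj(f,p):
    c=np.load(f'pics/{f}.npz'); q=np.linalg.inv(c['T'])@np.append(p,1); q=c['m']@q[:3]; return q[:2]/q[2]
E
python3 - <<'E'
from h import *
a=snap('top','top0')['color']; b=snap('side','side0')['color']
cv2.imwrite('pics/top0b.png',cv2.resize(a,(800,600),interpolation=cv2.INTER_CUBIC)[:,:,::-1])
cv2.imwrite('pics/side0b.png',cv2.resize(b,(800,600),interpolation=cv2.INTER_CUBIC)[:,:,::-1])
s=status.get_state(); print(s, arm.tip_reach)
for f in('top0','side0'):
  c=np.load(f'pics/{f}.npz'); print(c['m'].round(1).tolist(),c['T'].round(3).tolist())
E
```

```text
{'t': 0.1, 'q': array([-8.57918526e-01,  3.59322206e-01,  1.11162571e-02, -3.03088784e-04,
       -1.22409393e+00, -2.88130138e-01]), 'qd': array([-0.00044892, -0.00342899,  0.00177836,  0.00133009, -0.00083821,
        0.001166  ]), 'joint_efforts': array([-3.07505288e-03, -5.84162629e+01,  2.93753797e+01,  7.01547593e+00,
        1.02200807e-02, -3.02482033e-05]), 'eef_pos': array([ 0.27797289, -0.61463252,  0.23969796]), 'ee_rot': array([ 3.14007011e+00, -1.54097793e-04, -2.71694808e+00]), 'force': array([-0.29638041,  0.00989189,  0.99294994]), 'moment': array([ 0.00537759, -0.03207841, -0.01885884]), 'gripper_force': 0.0, 'width': 0.08748985885611653} 0.014
[[381.6, 0.0, 258.9], [0.0, 381.6, 195.7], [0.0, 0.0, 1.0]] [[0.007, -0.991, 0.136, 0.308], [-1.0, -0.004, 0.022, -0.024], [-0.022, -0.136, -0.99, 1.599], [0.0, 0.0, 0.0, 1.0]]
[[352.3, 0.0, 255.6], [0.0, 352.3, 197.5], [0.0, 0.0, 1.0]] [[-0.967, -0.129, 0.22, 0.232], [-0.254, 0.523, -0.813, 0.995], [-0.01, -0.843, -0.539, 0.785], [0.0, 0.0, 0.0, 1.0]]
```

View pics/top0b.png

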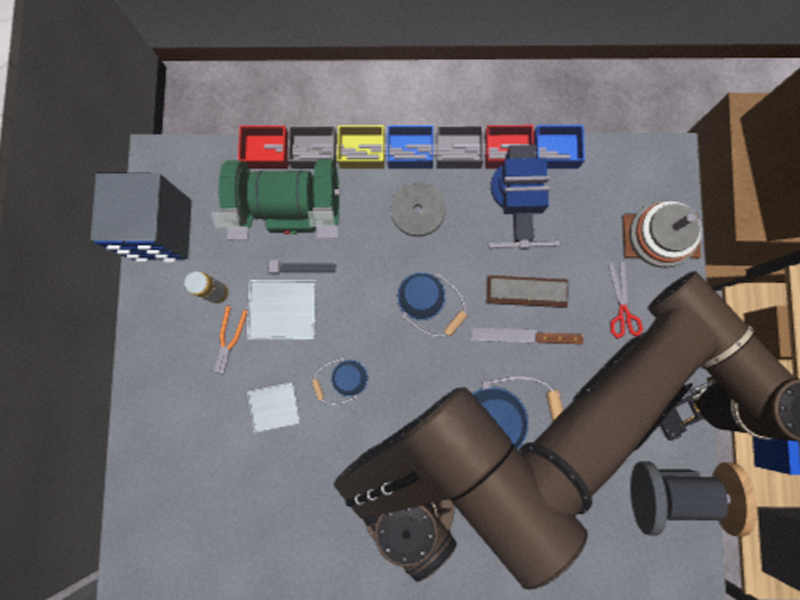

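View pics/side0b.png

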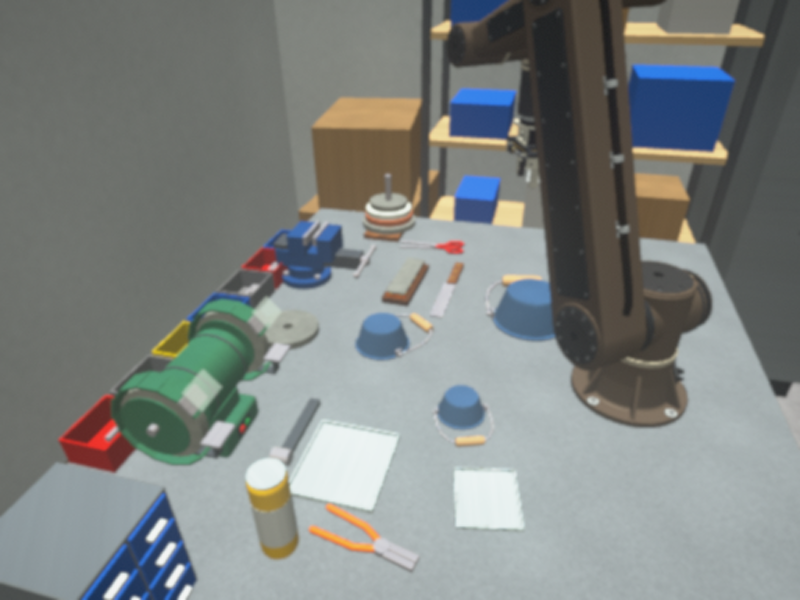

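The top view shows the middle-sized pot at (421,295) with its grip at (456,323), and the large tray at (282,310). The large pot is at (497,420) and the small pot at (350,378). I'll enlarge a crop to read these more closely.

```bash
python3 - <<'E'
from h import *
a=cv2.imread('pics/top0.png')[160:230,150:310]
cv2.imwrite('pics/crop.png',cv2.resize(a,None,fx=5,fy=5,interpolation=cv2.INTER_CUBIC))
s=1.5625
for n,u,v,z in [('base',421,294,.062),('rimc',421,296,.0),('grip',456,323,.012),('t1',248,280,.011),('t2',315,280,.011),('t3',316,339,.011),('t4',247,340,.011),('dresserL',268,266,.01),('dresserR',336,268,.01),('knifetip',472,334,0),('stone',488,290,.036),('wheel',417,209,.02),('restR',326,231,.12),('restL',237,233,.12),('can',197,283,.165)]:
  print(n,ray('top0',u/s,v/s,z).round(3))
E
```

```text
base [ 0.55  -0.032  0.062]
rimc [ 0.554 -0.032  0.   ]
grip [ 0.479 -0.126  0.012]
t1 [0.595 0.439 0.011]
t2 [0.595 0.256 0.011]
t3 [0.435 0.249 0.011]
t4 [0.431 0.434 0.011]
dresserL [0.634 0.386 0.01 ]
dresserR [0.629 0.2   0.01 ]
knifetip [ 0.451 -0.169  0.   ]
stone [ 0.565 -0.209  0.036]
wheel [ 0.791 -0.02   0.02 ]
restR [0.703 0.212 0.12 ]
restL [0.697 0.441 0.12 ]
can [0.559 0.52  0.165]
```

View pics/crop.png

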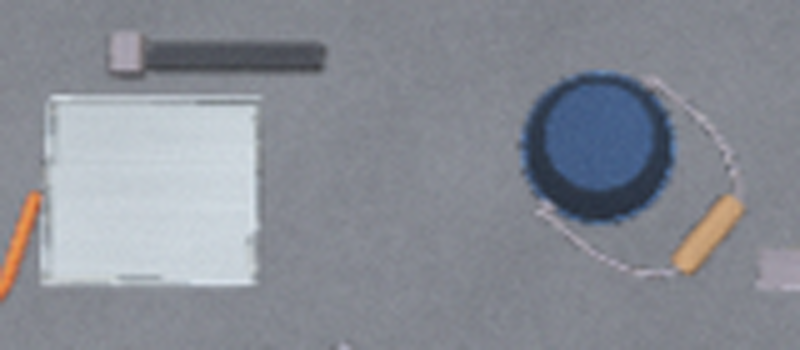

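The crop shows:
- **Pot:** base disc centred at (600,136), rim at (598,147).
- **Grip:** running from (683,263) to (735,203).
- **Tray:** corners at (47,97), (261,97), (257,284) and (40,284).
- **Knife tip:** (757,270).

```bash
cat >> h.py <<'E'
def go(p,closedir,s=None):
    """shift (tool mm) and turn from the present pose to world p, with tool y along +-closedir (xy)"""
    s=s or status.get_state()
    from scipy.spatial.transform import Rotation as Ro
    R=Ro.from_euler('xyz',s['ee_rot']).as_matrix()
    d=R.T@np.array([*closedir,0.]); t=np.arctan2(-d[0],d[1]); t=(t+np.pi/2)%np.pi-np.pi/2
    print('shift',(R.T@(np.array(p)-s['eef_pos'])*1000).round(1),'turn',round(t,3),'pose',s['eef_pos'].round(4),s['ee_rot'].round(3),'q6',s['q'][5].round(2))
E
python3 - <<'E'
from h import *
c=lambda u,v,z: ray('top0',150+(u+.5)/5-.5,160+(v+.5)/5-.5,z)
base=c(600,136,.062); rim=c(598,147,0.0); g=c(708,232,.016); e1=c(683,263,.012); e2=c(736,203,.012)
print(base,rim,g,e1,e2)
P=(base+rim)/2; d=(g-P)[:2]; print('dist',np.linalg.norm(d),'radial',d/np.linalg.norm(d)); a=(e2-e1)[:2]; print('axis',a/np.linalg.norm(a),np.linalg.norm(a))
T=[c(u,v,.011) for u,v in[(47,97),(261,97),(257,284),(40,284)]]
print('tray',np.round(T,3).tolist(),np.mean(T,0)); print('tip',c(757,270,0))
rad=d/np.linalg.norm(d)
go([g[0],g[1],.16],rad)
E
```

```text
[ 0.55528271 -0.03220771  0.062     ] [ 0.55582855 -0.03088942  0.        ] [ 0.4820253  -0.12261852  0.016     ] [ 0.45639426 -0.10194551  0.012     ] [ 0.50696274 -0.14636669  0.012     ]
dist 0.117048907782141 radial [-0.62820179 -0.77805046]
axis [ 0.75129597 -0.65996543] 0.06730833933165145
tray [[0.596, 0.438, 0.011], [0.596, 0.255, 0.011], [0.437, 0.254, 0.011], [0.436, 0.437, 0.011]] [0.51625941 0.34580548 0.011     ]
tip [ 0.45192254 -0.16448878  0.        ]
shift [-388.7  364.1   80.2] turn 1.104 pose [ 0.278  -0.6146  0.2397] [ 3.14  -0.    -2.717] q6 -0.29
```

```bash
python3 -m jog '[[-0.13,[-60,56,0],0.15],[-0.13,[-100,94,0],0.3],[-0.13,[-140,131,0],0.45],[-0.13,[-180,169,0],0.6],[-0.13,[-220,206,0],0.7],[-0.13,[-260,243,10],0.85],[-0.13,[-300,281,20],1.0],[-0.13,[-345,323,30],1.104],[-0.13,[-389,364,40],1.104],[-0.13,[-389,364,40],1.104],[-0.13,[-389,364,40],1.104],[-0.13,[-389,364,40],1.104]]' 30
python3 - <<'E'
from h import *
snap('wrist','w1'); s=status.get_state(); print(s['t'],s['eef_pos'],s['ee_rot'],s['width'])
im=cv2.imread('pics/w1.png'); cv2.imwrite('pics/w1.png',cv2.resize(im,(800,600)))
for n,p in [('grip',(.482,-.1226,.016)),('e1',(.4564,-.1019,.012)),('e2',(.507,-.1464,.012)),('tcp',(s['eef_pos'][0],s['eef_pos'][1],.024))]: print(n,proj('w1',p)*1.5625)
E
```

```text
t: 1.6
eef_pos: [0.4822, -0.1239, 0.2006]
ee_rot: [-3.142, -0.0, 2.461]
force: [0.2, 0.5, -0.5]
width: 0.0381
gripper_force: 0.0
1.65 [ 0.48216265 -0.1240768   0.20068593] [3.14152211e+00 4.78591696e-05 2.46062203e+00] 0.038098479270666265
grip [403.4664462  263.78173787]
e1 [403.40887476 210.33853512]
e2 [399.26827183 313.90029012]
tcp [401.75471193 268.32278254]
```

View pics/w1.png

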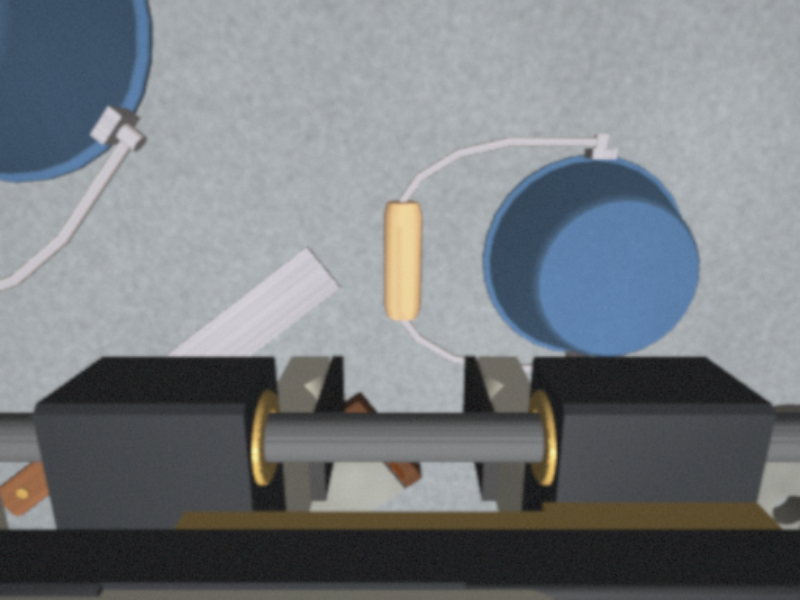

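The wrist view shows the grip from (403,202) to (403,320), with the pot to its right and clear. The knife tip, at (325,268), is outside the finger footprint. Next I'll work out the remaining correction.

```bash
python3 - <<'E'
from h import *
k=1.5625
a=ray('w1',403/k,203/k,.018);b=ray('w1',403/k,319/k,.018);m=ray('w1',403/k,261/k,.02)
ax=(b-a)[:2]; ax/=np.linalg.norm(ax); print(a,b,m,ax)
kt=[ray('w1',u/k,v/k,0) for u,v in((308,248),(340,286))]; print('knife',kt, [ (m-x)[:2]@np.array([ax[1],-ax[0]]) for x in kt])
go([m[0],m[1],.018],[-ax[1],ax[0]])
E
```

```text
[ 0.4522415 -0.0988398  0.018    ] [ 0.50970257 -0.14543876  0.018     ] [ 0.47975079 -0.12114442  0.02      ] [ 0.77669684 -0.62987461]
knife [array([ 0.4372989, -0.1667178,  0.       ]), array([ 0.46991612, -0.16731391,  0.        ])] [np.float64(-0.06213606889436572), np.float64(-0.04205430612879411)]
shift [  3.7   0.7 182.7] turn 0.0 pose [ 0.4822 -0.1241  0.2007] [3.142 0.    2.461] q6 -2.4
```

```bash
python3 -m jog '[[-0.22,[4,1,40],0],[-0.22,[4,1,90],0],[-0.22,[4,1,130],0],[-0.22,[4,1,155],0],[-0.22,[4,1,172],0],[-0.22,[4,1,180],0],[-0.22,[4,1,182.5],0],[-0.22,[4,1,182.5],0],[-0.22,[4,1,182.5],0],[-1,[4,1,182.5],0],[-1,[4,1,182.5],0],[-1,[4,1,182.5],0],[-1,[4,1,182.5],0],[-1,[4,1,182.5],0]]' 30
```

```text
t: 3.4
eef_pos: [0.4798, -0.1198, 0.0183]
ee_rot: [-3.141, -0.0, 2.462]
force: [-2.5, -0.6, 5.9]
width: 0.023
gripper_force: 30.0
```

```bash
python3 -m jog '[[-1,[0,0.5,-10],0],[-1,[0,2.2,-23],0],[-1,[0,5.8,-36.5],0],[-1,[0,11,-50],0],[-1,[0,19,-64],0],[-1,[0,28,-76],0],[-1,[0,40,-88],0],[-1,[0,53,-98.5],0],[-1,[0,68,-106.8],0],[-1,[0,84,-113],0],[-1,[0,101,-116.8],0],[-1,[0,112,-117.8],0],[-1,[0,118,-118],0],[-1,[0,118,-118],0],[-1,[0,118,-118],0],[-1,[0,118,-118],0]]' 30
python3 - <<'E'
from h import *
d=snap('side','s1'); a=d['color'][110:290,170:410]
cv2.imwrite('pics/s1c.png',cv2.resize(a,None,fx=3,fy=3,interpolation=cv2.INTER_CUBIC)[:,:,::-1])
E
```

```text
t: 5.4
eef_pos: [0.5546, -0.028, 0.1363]
ee_rot: [3.141, 0.001, 2.463]
force: [1.8, -1.1, 4.7]
width: 0.0229
gripper_force: 30.0
```

View pics/s1c.png

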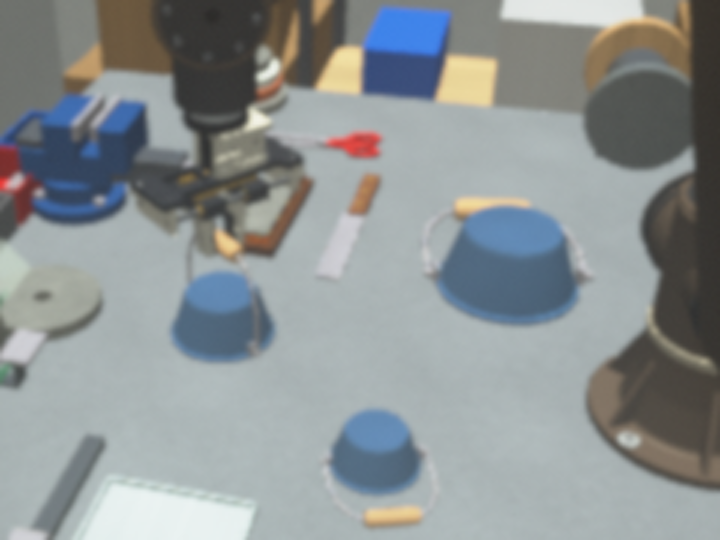

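The bail stands above the inverted pot with its grip, at (228,243), held in the fingers. I'll lift briskly and let the pot turn over.

```bash
python3 -m jog '[[-1,[0,0,-30],0],[-1,[0,0,-75],0],[-1,[0,0,-115],0],[-1,[0,0,-140],0],[-1,[0,0,-150],0],[-1,[0,0,-150],0],[-1,[0,0,-150],0],[-1,[0,0,-150],0],[-1,[0,0,-150],0],[-1,[0,0,-150],0],[-1,[0,0,-150],0],[-1,[0,0,-150],0],[-1,[0,0,-150],0],[-1,[0,0,-150],0],[-1,[0,0,-150],0],[-1,[0,0,-150],0],[-1,[0,0,-150],0],[-1,[0,0,-150],0],[-1,[0,0,-150],0],[-1,[0,0,-150],0]]' 30
python3 - <<'E'
from h import *
d=snap('side','s2'); a=d['color'][60:260,170:410]
cv2.imwrite('pics/s2c.png',cv2.resize(a,None,fx=2.5,fy=2.5,interpolation=cv2.INTER_CUBIC)[:,:,::-1])
E
```

```text
t: 7.95
eef_pos: [0.5542, -0.0279, 0.2861]
ee_rot: [3.142, -0.0, 2.462]
force: [-0.5, 0.4, -3.7]
width: 0.0228
gripper_force: 30.0
```

View pics/s2c.png

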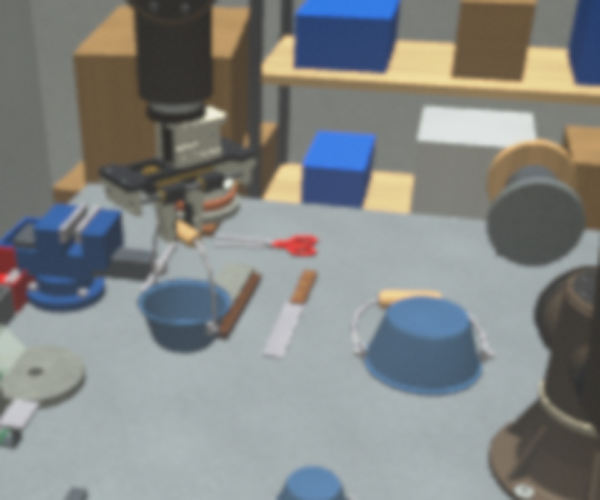

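The pot now hangs mouth-up. I'll carry it over the tray, placing it 22 mm off centre so the fingers clear the lip when I lay the bail down, and turn the tool.

```bash
python3 -m jog '[[-1,[3,3,0],-0.02],[-1,[11,10,0],-0.09],[-1,[25,23,0],-0.2],[-1,[42,38,0],-0.34],[-1,[59,53,0],-0.47],[-1,[76,68,0],-0.61],[-1,[93,83,0],-0.74],[-1,[112,101,0],-0.9],[-1,[130,117,0],-1.04],[-1,[147,132,0],-1.17],[-1,[164,147,0],-1.31],[-1,[183,165,0],-1.46],[-1,[200,180,0],-1.6],[-1,[217,195,0],-1.73],[-1,[234,210,0],-1.87],[-1,[248,223,0],-1.98],[-1,[262,235,0],-2.09],[-1,[273,246,0],-2.18],[-1,[279,251,0],-2.23],[-1,[281.5,253,0],-2.25]]' 30
python3 -m jog '[[-1,[0,0,20],0],[-1,[0,0,40],0],[-1,[0,0,60],0],[-1,[0,0,72],0],[-1,[0,0,80],0],[-1,[0,0,80],0],[-1,[0,0,80],0],[-1,[0,0,80],0],[-1,[0,0,80],0],[-1,[0,0,80],0],[-1,[0,0,80],0],[-1,[0,0,80],0],[-1,[0,0,80],0],[-1,[0,0,80],0],[-1,[0,0,80],0],[-1,[0,0,80],0]]' 30
python3 - <<'E'
from h import *
d=snap('side','s3'); a=d['color'][120:360,130:450]
b=snap('top','t3')['color'][140:240,130:290]
A=cv2.resize(a,(400,300),interpolation=cv2.INTER_CUBIC); A=cv2.resize(d['color'][180:330,150:350],(400,300),interpolation=cv2.INTER_CUBIC)
B=cv2.resize(b,(400,250),interpolation=cv2.INTER_CUBIC); B=np.vstack([B,np.zeros((50,400,3),np.uint8)])
cv2.imwrite('pics/s3c.png',np.hstack([A,B])[:,:,::-1])
go([.494,.346,.18],[1,.005])
E
```

```text
t: 10.5
eef_pos: [0.4939, 0.3463, 0.2859]
ee_rot: [3.141, -0.0, -1.569]
force: [0.6, -0.2, -3.3]
width: 0.0228
gripper_force: 30.0
t: 12.5
eef_pos: [0.4941, 0.3457, 0.206]
ee_rot: [3.141, -0.0, -1.571]
force: [-0.5, -0.0, -3.7]
width: 0.0228
gripper_force: 30.0
shift [-0.3  0.  26. ] turn -0.005 pose [0.494  0.3457 0.206 ] [ 3.141 -0.    -1.571] q6 -0.93
```

View pics/s3c.png

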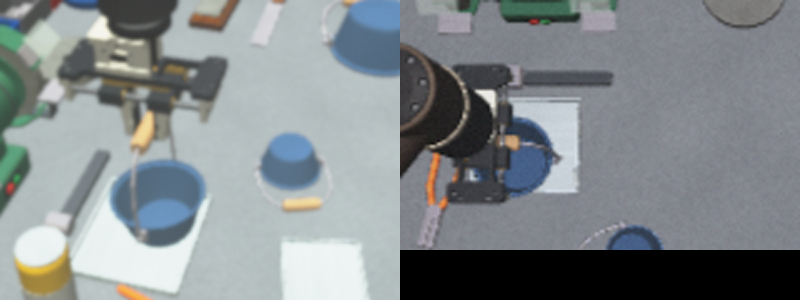

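The pot hangs level, about 28 mm above the tray floor and within the lip. I'll lower it slowly and watch the force.

```bash
python3 -m jog '[[-1,[0,0,6],0],[-1,[0,0,12],0],[-1,[0,0,17],0],[-1,[0,0,20],0],[-1,[0,0,22],0],[-1,[0,0,23],0],[-1,[0,0,24],0],[-1,[0,0,25],0],[-1,[0,0,25],0],[-1,[0,0,25],0]]' 30
python3 -m jog '[[-1,[0,0,1],0],[-1,[0,0,2],0],[-1,[0,0,3],0],[-1,[0,0,3],0],[-1,[0,0,3],0]]' 30
```

```text
t: 13.85
eef_pos: [0.4942, 0.3458, 0.1812]
ee_rot: [-3.141, 0.0, -1.571]
force: [0.2, 0.7, -3.6]
width: 0.0232
gripper_force: 30.0
t: 14.48
eef_pos: [0.4943, 0.3458, 0.1783]
ee_rot: [-3.141, 0.0, -1.571]
force: [-0.0, -0.8, -0.9]
width: 0.0229
gripper_force: 30.0
```

```bash
python3 -m jog '[[-1,[0,0,0.5],0],[-1,[0,0,1],0],[-1,[0,0,1],0],[-1,[0,0,1],0]]' 30
```

```text
t: 14.98
eef_pos: [0.4948, 0.3459, 0.1782]
ee_rot: [-3.14, 0.001, -1.571]
force: [1.0, -1.7, 4.8]
width: 0.0232
gripper_force: 30.0
```

Contact confirmed at TCP z = 0.178 m. Now I'll swing the bail down along its arc, away from the grinder.

```bash
python3 -m jog '[[-1,[0,8,-0.5],0],[-1,[0,20.5,1],0],[-1,[0,34.5,4.4],0],[-1,[0,50,10.3],0],[-1,[0,64.3,18.2],0],[-1,[0,77.4,28],0],[-1,[0,89,39.8],0],[-1,[0,99,53],0],[-1,[0,107,67.3],0],[-1,[0,112.8,82.7],0],[-1,[0,116.5,98.7],0],[-1,[0,118,113],0],[-1,[0,117.6,127.5],0],[-1,[0,115.8,139.7],0],[-1,[0,113.4,149.7],0],[-1,[0,111.9,154.6],0],[-1,[0,111.1,157],0],[-1,[0,111.1,157],0],[-1,[0,111.1,157],0]]' 30
python3 - <<'E'
from h import *
d=snap('side','s4'); a=d['color'][190:340,150:350]
cv2.imwrite('pics/s4c.png',cv2.resize(a,(800,600),interpolation=cv2.INTER_CUBIC)[:,:,::-1])
E
```

```text
t: 17.35
eef_pos: [0.383, 0.3457, 0.0203]
ee_rot: [-3.142, 0.0, -1.571]
force: [-1.4, 0.1, -0.7]
width: 0.023
gripper_force: 30.0
```

View pics/s4c.png

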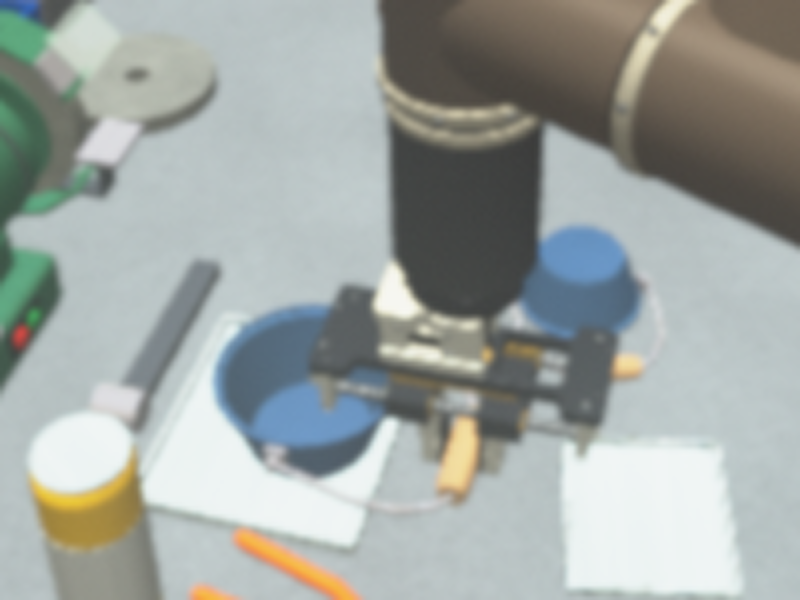

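The pot stands in the tray, and the bail is nearly down on the side away from the grinder. I'll touch it down, release gently and retreat upward.

```bash
python3 -m jog '[[-1,[0,-0.3,1],0],[-1,[0,-0.6,2],0],[-1,[0,-0.8,2.5],0],[-1,[0,-0.8,2.5],0],[-0.35,[0,-0.8,2.5],0],[-0.25,[0,-0.8,2.5],0],[-0.15,[0,-0.8,2.5],0],[-0.15,[0,-0.8,2.5],0],[-0.15,[0,-0.8,2.5],0]]' 10
python3 -m jog '[[-0.15,[0,-0.8,-3],0],[-0.15,[0,-0.8,-12],0],[-0.15,[0,-0.8,-25],0],[-0.15,[0,-0.8,-50],0],[-0.15,[0,-0.8,-90],0],[-0.15,[0,-0.8,-130],0],[-0.15,[0,-0.8,-170],0],[-0.15,[60,0,-200],0],[-0.15,[120,0,-200],0],[-0.15,[170,0,-200],0],[-0.15,[220,0,-200],0],[-0.15,[250,0,-200],0],[-0.15,[250,0,-200],0],[-0.15,[250,0,-200],0]]'
python3 - <<'E'
from h import *
d=snap('side','s5'); b=snap('top','t5')['color'][150:250,135:295]
A=cv2.resize(d['color'][190:340,150:350],(400,300),interpolation=cv2.INTER_CUBIC)
B=cv2.resize(b,(400,250),interpolation=cv2.INTER_CUBIC); B=np.vstack([B,np.zeros((50,400,3),np.uint8)])
cv2.imwrite('pics/s5c.png',np.hstack([A,B])[:,:,::-1])
E
```

```text
t: 18.52
eef_pos: [0.3837, 0.3463, 0.0184]
ee_rot: [-3.141, 0.001, -1.57]
force: [-7.2, 0.0, 9.3]
width: 0.0369
gripper_force: 4.6
t: 20.27
eef_pos: [0.384, 0.0959, 0.2182]
ee_rot: [-3.141, 0.001, -1.571]
force: [0.8, 0.7, -0.5]
width: 0.0374
gripper_force: 0.0
```

View pics/s5c.png

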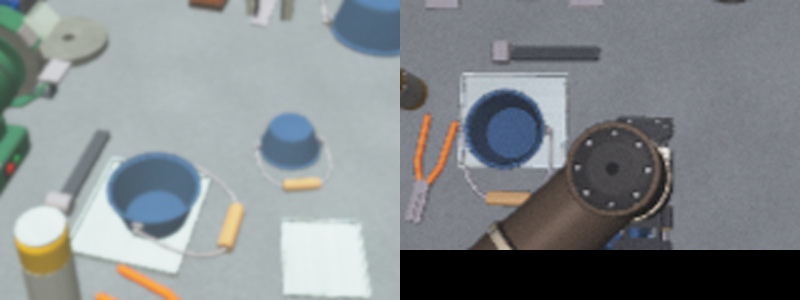

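The pot is mouth-up and level inside the tray. Its bail lies on the bench on the side away from the grinder, and nothing else has moved.

```bash
python3 -c "
from station import order; print(order.job_done())"
```

```text
the job is handed in; nothing more can be done
None
```

I handed the job in at about 20 s: the final pictures show the pot mouth-up and flat inside the large drip tray, its bail laid down on the side away from the grinder, and everything else in view where it was.

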